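# Back the specimen turntable up one notch

### The job

The specimen turntable beside the microscope has been advanced one station too far. Using only light fingertip pushes, lift its pawl out of the notch by pushing the upright thumb tab outward, push the wheel backward (clockwise seen from above) by exactly one notch by one of its posts, then push the pawl fully down again into that notch. Leave the jar standing on the hub, grip and lift nothing, and do not disturb the other things on the bench.

Things in the scene. Friction and masses are not known exactly. Their poses are not given: they have to be found in the camera images.
- indexer: fixed white base of the specimen turntable, 236 mm wide. Origin on the bench under the wheel axis, z up, +y from the axis out to the pawl. All mm positions in these notes are in this frame. Two fixed cheeks (x = -20 to 20, y = 148 to 182, up to z = 86) carry the pawl's hinge pin; foot plate out to y = 205, 14 high.
- wheel (a joint): angle (rad) of the aluminium turntable disc (252 mm diameter, top z = 50). About 0 at the start (+-0.035); negative = clockwise from above = BACKWARD. One notch = 45 deg = 0.785 rad. It turns stiffly (0.12 N m, about 1.5 N at a post), stays where left, has no stops nearby. While the pawl is down a tooth's upright face stops backward turning (play about 0.05).
- pawl (a joint): angle (rad) of the dark steel pawl, hinged on a level pin along x at y = 165, z = 78. 0 = fully down at its stop, nose in a notch, arm level, tab upright; positive = nose up, tab tilting outward; stop at 1.2; clear of the teeth above 0.33. Stiff hinge (0.06 N m, about 1.5 N at the tab), no spring: it stays where it is put, up or down.
- post (a point): top centre of one of 8 equal upright posts on the disc: 10 mm diameter, from z = 50 to 96, on a circle of 85 mm radius, 45 deg apart, 65 mm centre to centre. At wheel = 0 they stand at 22.5, 67.5, 112.5 ... deg counterclockwise from +x and turn with the wheel; this one starts at 292.5 deg. Between the posts, at 60 mm radius, are 6 mm high white cups.
- pawl_tab (a point): middle of the top edge of the pawl's thumb tab, a flat upright plate over the hinge pin: 26 mm wide (along x), 6 mm thick. Pawl down, it spans y = 162 to 168, z = 86 to 132. Pushed outward (+y) from the wheel side it lifts the nose; pushed inward (-y) from the outside it lowers it.
- pawl_nose (a point): underside of the pawl's nose (round, 6 mm radius), 113 mm from the wheel axis; arm 16 mm wide, top z = 83 when down. It drops between the rim's 8 saw teeth (104 to 122 mm radius, up to z = 64; upright face on the clockwise side, ramp on the other), seating fully when the wheel is within about 0.06 rad of a whole notch; else a tooth stops it.
- hub_jar: small capped amber jar, 36 mm diameter, 48 mm tall, standing loose on the hub pad in the middle of the turntable (its foot at z = 52 mm); it may turn with the wheel but must stay standing there; leave it alone. Origin: centre of its underside
- eyepiece: loose microscope eyepiece standing on its barrel, 39 mm diameter, 50 mm tall; leave it alone. Origin: centre of its underside
- dish: covered glass dish, 90 mm diameter, 16 mm tall; leave it alone. Origin: centre of its underside
- stain_jar: capped amber jar with a paper label, 42 mm diameter, 62 mm tall; leave it alone. Origin: centre of its underside
- wash_bottle: white bottle, 64 mm diameter, 160 mm tall; leave it alone. Origin: centre of its underside
- slide_box: closed blue slide box, 87 x 162 mm, 36 mm tall; leave it alone. Origin: centre of its underside
- brush: brush lying flat, 170 mm long; origin near its middle; leave it alone

How it is judged:
By the outcome, as a careful person would: the job done as asked, in the order asked, and still so for the second after the job is handed in, with the robot touching nothing.
It also fails if it takes over 64 s, if anything falls off the work surface, if the arm or the gripper's body presses on something with over 40 N, if the wrist force passes 120 N, or if a joint passes its speed limit or range.

### The arm

A 7-joint arm with a two-finger parallel gripper is mounted at the origin on the work surface. World frame = base frame: x ahead of the robot, y to its left, z up, the work surface at z = 0. Lengths are in m, angles in rad, forces in N, time in s.
With the tool pointing down it reaches from about 0.4 to 0.75 m from the base axis. Payload 19.5 kg.
Tool frame: the origin (TCP) lies where the fingers leave the gripper's body, on its centre line; the fingertips stand 73 mm ahead of it and the grasp point (between the pads) lies 54 mm ahead of it (manip.tip_reach is the distance from the TCP to the fingertips, in m); z points along the fingers, y is the direction in which the jaws open and shut (so a half turn about z gives the same grasp; the last joint's range is limited). The gripper opens to 85 mm and grips with 20 to 120 N. Pads are 22 mm wide; open, the fingers measure 114 mm over their backs; the gripper's body (76 mm by 85 mm) begins 54 mm behind the grasp point. The pads swing forward as they close: fully open they stand 13 mm farther back than shut.
Start: joints at [1.188, 0.707, -0.028, 1.485, 0.022, 0.951, -0.075], TCP at [0.192, -0.542, 0.304] pointing down, gripper open.
Joint ranges: [-2.71, 2.71], [-0.32, 2.16], [-1.57, 1.52], [0, 2.45], [-1.46, 4.6], [0, 2.02], [-2.83, 2.83]. Speed limits (rad/s): [1.89, 1.89, 2.57, 2.57, 3.01, 3.01, 3.01].

### API

Orientations are given as a 3x3 rotation matrix whose columns are the frame's x, y, z axes.
In Python, from plant import manip gives the robot as it stands.
- The arm moves only by the tool move_arm, never from a script. Its argument "increments" is one flat list of numbers, 7 for each row, row after row: the finger opening in mm, from 0 to 85.4, then the shift along the world's x, y, z in mm, then the turn, a rotation vector about the world's x, y, z in rad. In form: [fingers, tx, ty, tz, wx, wy, wz, fingers, tx, ty, tz, wx, wy, wz, ...]. A call has 1 to 5 rows; each row is the pose to reach, as a shift and turn from the pose commanded when the call began; what a row does not reach only later rows make up. A row lasts 1/10 s, in which the tool goes at most 50 mm and 8.59 degrees, less where a joint would pass 70% of its speed; a pose out of reach is approached as far as the arm can. A call with a gripper value outside its range is refused whole. The fingers move at their own pace and stop on an object; the grip force is fixed at half the most. Time passes only in rows, so rows that repeat a pose let the fingers close. It gives the time, the measured TCP pose, the force and the opening at its end, in the units of the state.
- manip.observe(): the state, without advancing time (a new reading comes with each control period).
- manip.capture(name): name is "scene" or "top"; returns a dict with "color" (480x640x3 uint8, red, green, blue), "camera_matrix" (3x3 intrinsics, pixels), "T" (4x4, takes a point from camera to world coordinates). Camera axes: x right, y down, z forward; pixel columns grow to the right and rows downward; lengths in m; the calibration is good to about 2 mm. A picture is of the moment at which its call begins. There is no depth.
- manip.sign_off(): hands the job in, once; it reports no verdict.
The state is a dict: "clock": time; "joint_pos": joint angles; "joint_vel": joint speeds; "tau": joint torques, N m; "position": TCP position; "eef_rot": TCP orientation; "wrist_force": force on the tool from outside, world axes, zero at the start; "wrist_torque": the same for the moment, N m; "gripper_width": finger opening in m.
Only numpy, scipy, OpenCV 4.12 (cv2) and the standard library are available. Lean on these libraries where they do the work, as an engineer would, in place of code of your own. Each camera call takes 0.05 s, during which the arm holds its last target.

## Working session

There is one attempt and no reset: what is moved stays moved. The work goes in short steps, Python scripts to look and compute and a tool call to move; the robot and the scene stay as the last step left them, time stands still between calls to the robot, and variables do not carry over. Pictures are saved under pics/ and viewed, and the job is handed in when it is done.

Besides the shell and the picture viewer there is one more tool, called after "Request:" by a JSON object that holds its "name" and its "arguments", one argument or row to a line. move_arm: Moves the arm, as the interface text tells. Its arguments: {"type":"object","properties":{"increments":{"type":"array","items":{"type":"number"}}},"required":["increments"]}

```bash
mkdir -p pics; ls; python3 - <<'E'
from plant import manip
import cv2,numpy as np
for n in("scene","top"):
    c=manip.capture(n); cv2.imwrite(f"pics/{n}0.png",c["color"][:,:,::-1]); print(n,c["camera_matrix"].round(1).tolist(),c["T"].round(4).tolist())
s=manip.observe(); print({k:np.round(v,3).tolist() for k,v in s.items()}, manip.tip_reach)
E
```

```text
pics
scene [[477.5, 0.0, 319.3], [0.0, 477.5, 242.3], [0.0, 0.0, 1.0]] [[-0.4025, 0.6661, -0.628, 1.2145], [0.9154, 0.297, -0.2717, 0.2684], [0.0056, -0.6842, -0.7293, 0.8929], [0.0, 0.0, 0.0, 1.0]]
top [[609.4, 0.0, 318.2], [0.0, 609.4, 241.6], [0.0, 0.0, 1.0]] [[-0.0141, -0.993, 0.1171, 0.3265], [-0.9999, 0.013, -0.0104, -0.009], [0.0088, -0.1173, -0.9931, 1.7164], [0.0, 0.0, 0.0, 1.0]]
{'clock': 0.1, 'joint_pos': [1.188, 0.707, -0.028, 1.485, 0.022, 0.951, -0.075], 'joint_vel': [-0.002, -0.002, 0.001, -0.002, 0.0, 0.001, 0.001], 'tau': [0.003, -88.429, 1.237, -23.645, 0.017, 0.005, -0.0], 'position': [0.192, -0.542, 0.303], 'eef_rot': [[0.942, 0.334, -0.0], [0.334, -0.942, 0.001], [-0.0, -0.001, -1.0]], 'wrist_force': [0.021, -0.228, -0.428], 'wrist_torque': [-0.017, 0.03, -0.018], 'gripper_width': 0.085} 0.0726
```

View pics/scene0.png

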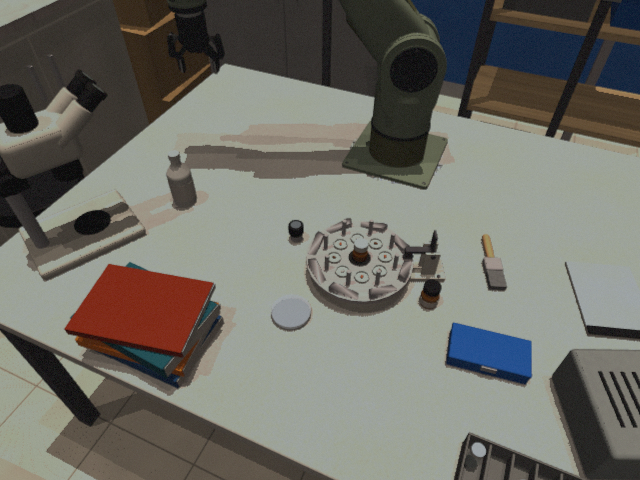

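View pics/top0.png

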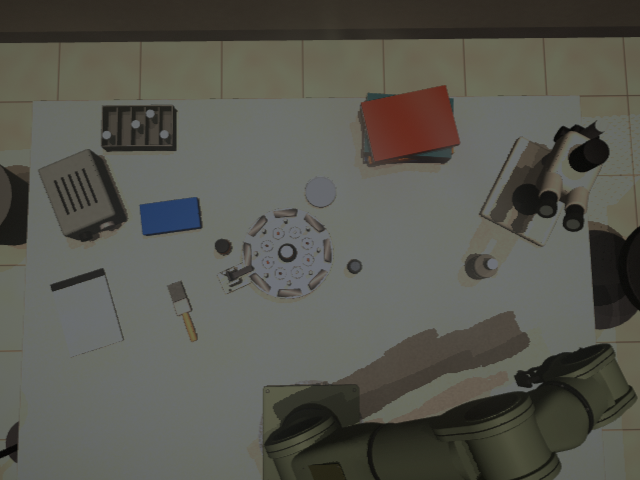

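```bash
python3 - <<'E'
import cv2
a=cv2.imread("pics/top0.png")[190:310,205:365]
a=cv2.convertScaleAbs(cv2.resize(a,None,fx=5,fy=5,interpolation=cv2.INTER_CUBIC),alpha=1.8)
cv2.imwrite("pics/topc.png",a)
a=cv2.imread("pics/scene0.png")[205:325,290:450]
cv2.imwrite("pics/scenec.png",cv2.resize(a,None,fx=5,fy=5,interpolation=cv2.INTER_CUBIC))
E
```

```text
(no output)
```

View pics/topc.png

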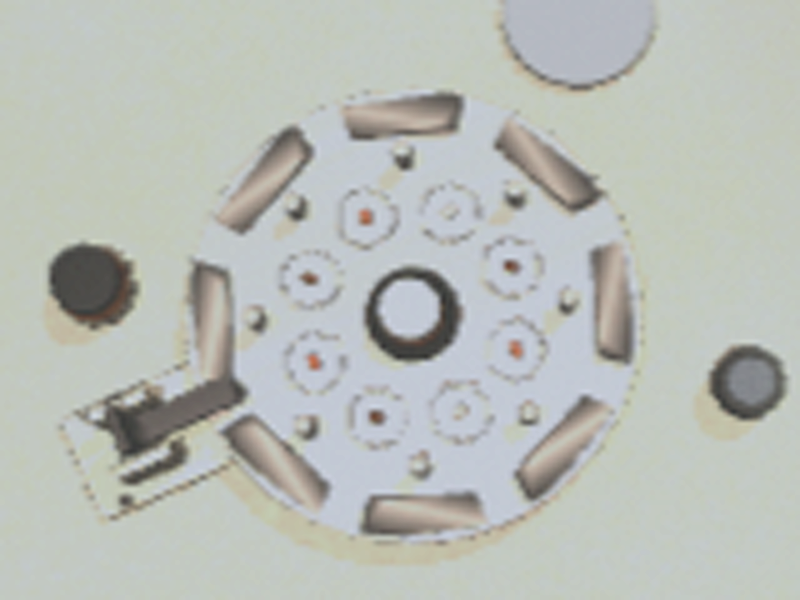

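View pics/scenec.png

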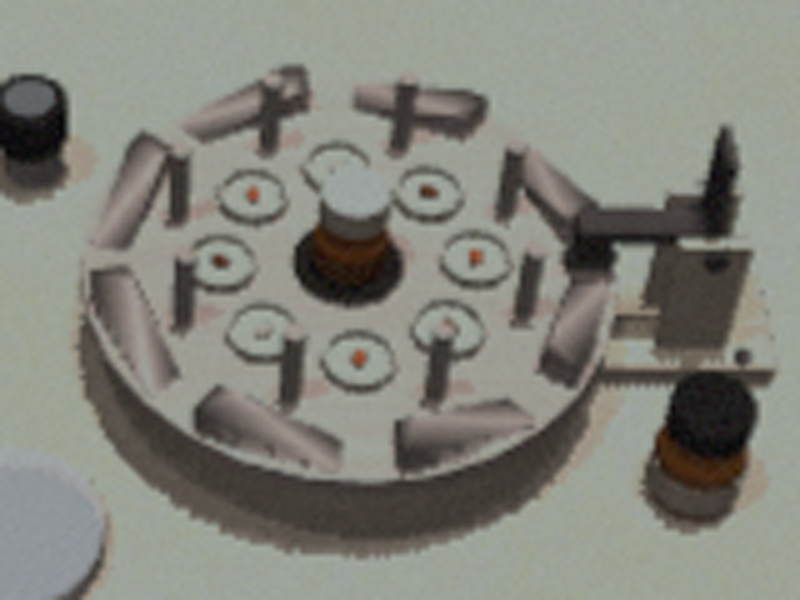

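```bash
cat > h.py <<'E'
import numpy as np,cv2
from scipy.optimize import least_squares
K={"scene":(np.array([[477.5,0,319.3],[0,477.5,242.3],[0,0,1]]),np.array([[-0.4025,0.6661,-0.628,1.2145],[0.9154,0.297,-0.2717,0.2684],[0.0056,-0.6842,-0.7293,0.8929],[0,0,0,1]])),
"top":(np.array([[609.4,0,318.2],[0,609.4,241.6],[0,0,1]]),np.array([[-0.0141,-0.993,0.1171,0.3265],[-0.9999,0.013,-0.0104,-0.009],[0.0088,-0.1173,-0.9931,1.7164],[0,0,0,1]]))}
def proj(n,P):
    k,T=K[n]; P=np.atleast_2d(P); c=(P-T[:3,3])@T[:3,:3]; u=c@k.T; return u[:,:2]/u[:,2:]
def ray(n,uv,z):
    k,T=K[n]; d=T[:3,:3]@np.linalg.inv(k)@np.array([uv[0],uv[1],1.]); return T[:3,3]+d*(z-T[2,3])/d[2]
E
python3 - <<'E'
from h import *
pt=np.array([(403,150),(514,190),(568,298),(529,412),(420,462),(305,425),(256,320),(296,207)])/5.+[205,190]
ps=np.array([(178,150),(268,82),(405,85),(515,150),(532,255),(440,340),(292,330),(185,262)])/5.+[290,205]
def posts(p): 
    a=p[2]+np.arange(8)*np.pi/4
    return np.c_[p[0]+.085*np.cos(a),p[1]+.085*np.sin(a),np.full(8,.096)]
c0=ray("top",pt.mean(0),.096);print(c0)
from scipy.spatial.distance import cdist
def res(p,sets):
    r=[]
    for n,q in sets:
        D=proj(n,posts(p)); i=cdist(q,D).argmin(1); r.append((q-D[i]).ravel())
    return np.concatenate(r)
for sets in ([("top",pt)],[("scene",ps)],[("top",pt),("scene",ps)]):
    best=min((least_squares(res,[c0[0],c0[1],a],args=(sets,)) for a in np.linspace(0,.75,5)),key=lambda s:s.cost)
    print(best.x,np.degrees(best.x[2])%45,np.sqrt(best.cost*2/len(best.fun)))
c=best.x[:2]
for n,uv,z,l in[("scene",(290+727/5,205+128/5),.132,"tab"),("top",(205+122/5,190+430/5),.132,"tab"),("top",(205+240/5,190+388/5),.083,"noseend"),("scene",(290+590/5,205+222/5),.083,"noseend"),("top",(225.8,294),.014,"c1"),("top",(217.4,273.6),.014,"c2")]:
    w=ray(n,uv,z); d=w[:2]-c; print(l,n,w.round(4),np.degrees(np.arctan2(d[1],d[0])).round(2),np.hypot(*d).round(4))
for n,uv,z in[("top",(205+88/5,190+278/5),.062),("top",(205+750/5,190+378/5),.05)]: print(ray(n,uv,z))
E
```

```text
[0.49175268 0.05701409 0.096     ]
[0.49214723 0.05700273 0.05105259] 2.9250980622120406 0.4562738612075515
[0.49970898 0.06095974 0.82689073] 2.377349129466893 0.5836797117186855
[0.49532174 0.0589439  0.04621867] 2.648134848120024 1.1767953912724531
tab scene [0.4204 0.2081 0.132 ] 116.67 0.1669
tab top [0.4264 0.2063 0.132 ] 115.07 0.1627
noseend top [0.4512 0.1498 0.083 ] 115.92 0.101
noseend scene [0.4546 0.1617 0.083 ] 111.62 0.1106
c1 top [0.3839 0.2322 0.014 ] 122.75 0.206
c2 top [0.441  0.2558 0.014 ] 105.43 0.2043
[0.51399702 0.23460147 0.062     ]
[ 0.4554106  -0.12642685  0.05      ]
```

```bash
python3 - <<'E'
import cv2,numpy as np
a=cv2.imread("pics/scene0.png")[205:305,295:425]
cv2.imwrite("pics/s2.png",cv2.convertScaleAbs(cv2.resize(a,None,fx=6,fy=6,interpolation=cv2.INTER_NEAREST),alpha=1.2))
from h import *
# overlay predicted rim for both centres on both
for n in("top","scene"):
    im=cv2.imread(f"pics/{n}0.png"); s=5
    o=(205,190) if n=="top" else (290,205)
    a=cv2.resize(im[o[1]:o[1]+120,o[0]:o[0]+160],None,fx=s,fy=s,interpolation=cv2.INTER_CUBIC)
    if n=="top": a=cv2.convertScaleAbs(a,alpha=1.8)
    for c,col in(((.4921,.057),(0,0,255)),((.4997,.061),(255,0,0))):
        t=np.linspace(0,2*np.pi,200)
        q=(proj(n,np.c_[c[0]+.126*np.cos(t),c[1]+.126*np.sin(t),0*t+.05])-o+.5)*s-.5
        cv2.polylines(a,[q.round().astype(int).reshape(-1,1,2)],True,col,1)
    cv2.imwrite(f"pics/ov_{n}.png",a)
E
```

```text
(no output)
```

View pics/s2.png

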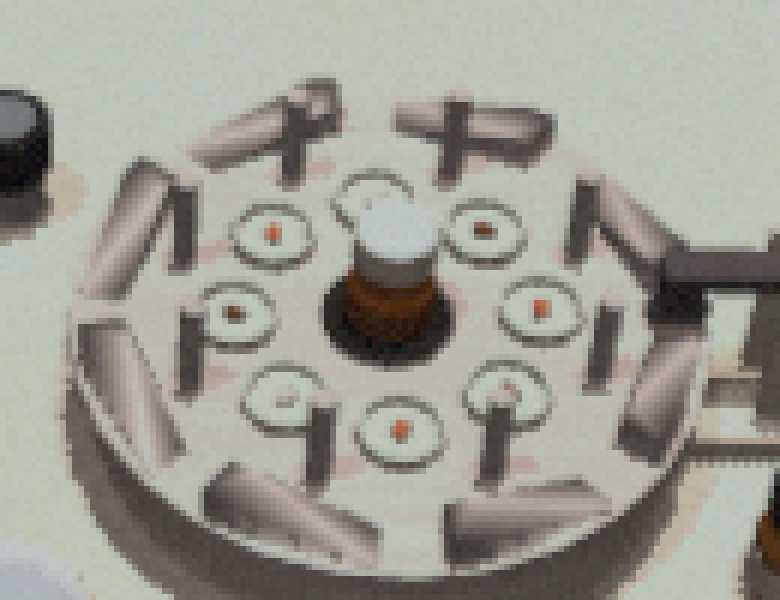

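View pics/ov_top.png

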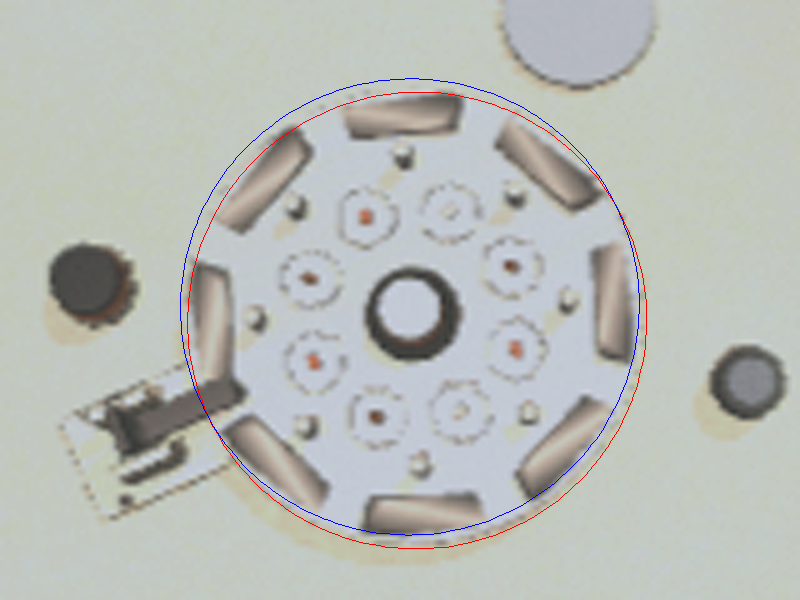

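View pics/ov_scene.png

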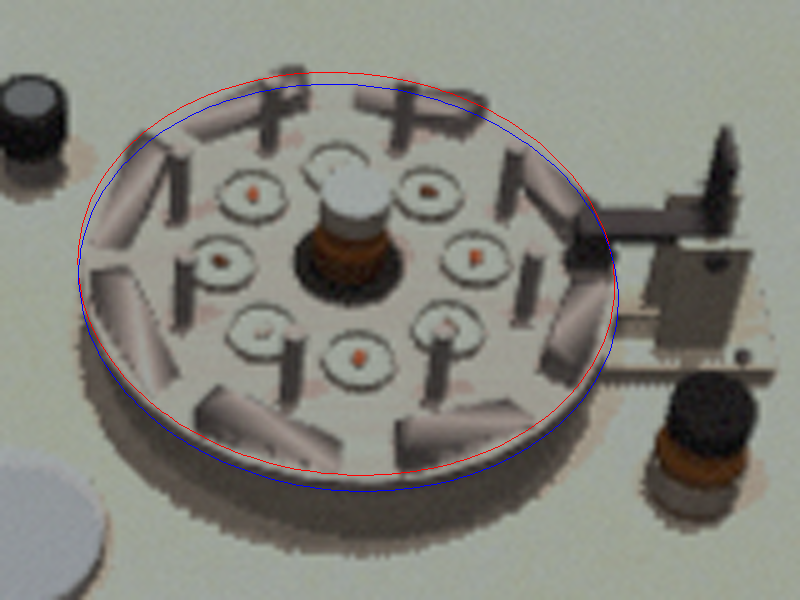

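```bash
cat > ov.py <<'E'
from h import *
def draw(n,src,dst,c,yaw,wh,o,sz,s,alpha,pawl=0.):
    im=cv2.imread(src)
    a=cv2.convertScaleAbs(cv2.resize(im[o[1]:o[1]+sz[1],o[0]:o[0]+sz[0]],None,fx=s,fy=s,interpolation=cv2.INTER_CUBIC),alpha=alpha)
    R=np.array([[np.cos(yaw),-np.sin(yaw),0],[np.sin(yaw),np.cos(yaw),0],[0,0,1]])
    def L(P,col,cl=True):
        P=np.array(P,float)/1000@R.T+[c[0],c[1],0]
        q=(proj(n,P)-o+.5)*s-.5
        cv2.polylines(a,[q.round().astype(int).reshape(-1,1,2)],cl,col,1)
    t=np.linspace(0,2*np.pi,100)
    L(np.c_[126*np.cos(t),126*np.sin(t),0*t+50],(0,0,255))
    for k in range(8):
        b=np.radians(22.5+45*k)+wh
        for z in(50,96): L(np.c_[85*np.cos(b)+5*np.cos(t),85*np.sin(b)+5*np.sin(t),0*t+z],(0,160,0) if z==96 else (160,160,0))
    def pw(P):
        P=np.array(P,float)-[0,165,78]; cs,sn=np.cos(pawl),np.sin(pawl)
        # positive: nose (-y) up
        return np.c_[P[:,0],P[:,1]*cs+P[:,2]*sn,-P[:,1]*sn+P[:,2]*cs]+[0,165,78]
    L([(-20,148,86),(20,148,86),(20,182,86),(-20,182,86)],(255,0,0))
    L([(-20,205,14),(20,205,14)],(255,0,255))
    for y in(162,168): L(pw([(-13,y,86),(13,y,86),(13,y,132),(-13,y,132)]),(0,255,255))
    L(pw([(-8,107,83),(8,107,83),(8,165,83),(-8,165,83)]),(255,255,0))
    cv2.imwrite(dst,a)
E
python3 - <<'E'
from ov import *
c=(.4955,.0590)
for y in(23,26):
  draw("top","pics/top0.png",f"pics/m_top{y}.png",c,np.radians(y),0,(205,190),(160,120),5,1.8)
  draw("scene","pics/scene0.png",f"pics/m_sc{y}.png",c,np.radians(y),0,(290,205),(160,120),5,1.)
a=[cv2.imread(f"pics/m_{k}.png")[250:550,0:400] for k in("top23","top26")]+[cv2.imread(f"pics/m_{k}.png")[100:400,400:800] for k in("sc23","sc26")]
cv2.imwrite("pics/cmp.png",np.vstack([np.hstack(a[:2]),np.hstack(a[2:])]))
E
```

```text
(no output)
```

View pics/cmp.png

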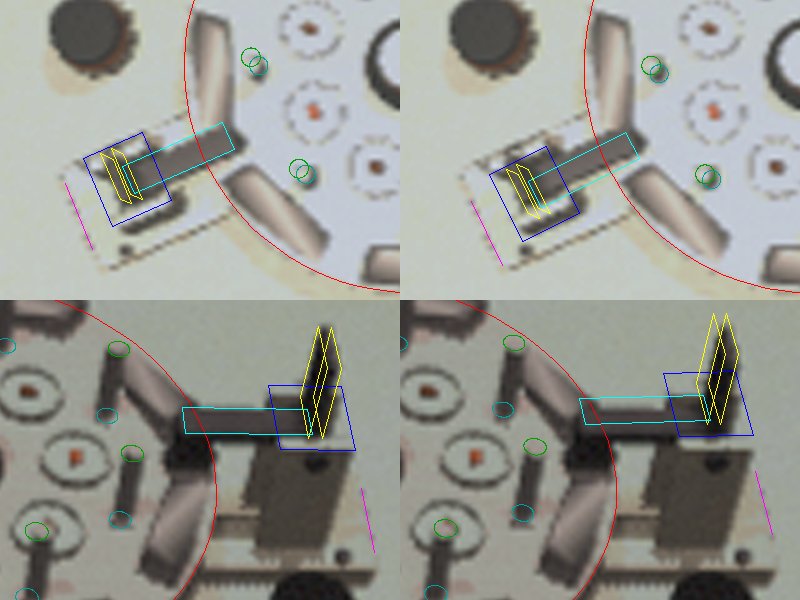

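View pics/m_top26.png

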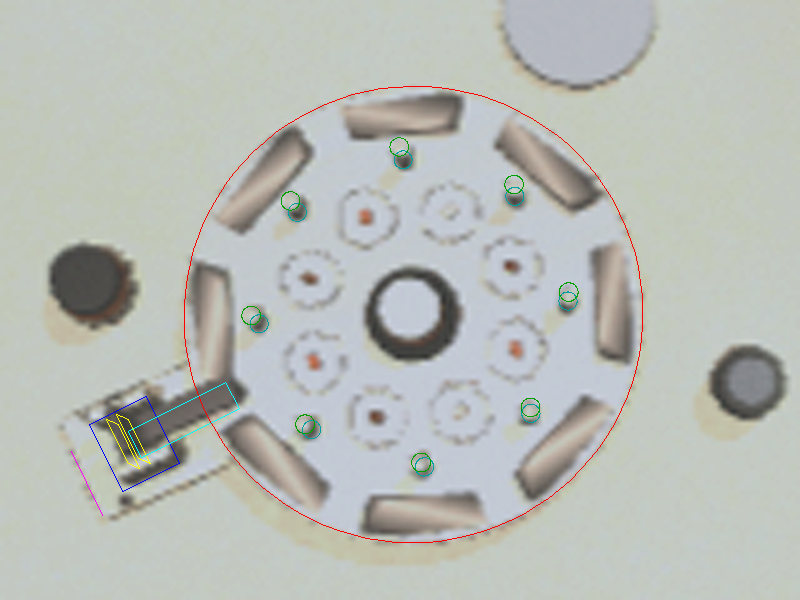

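```bash
python3 - <<'E'
from ov import *
c=(.4945,.0588);y=24.2
draw("top","pics/top0.png",f"pics/n_top.png",c,np.radians(y),0.0,(205,210),(80,100),8,1.8)
draw("scene","pics/scene0.png",f"pics/n_sc.png",c,np.radians(y),0.0,(380,205),(70,100),8,1.)
cv2.imwrite("pics/cmp2.png",cv2.resize(np.hstack([cv2.imread("pics/n_top.png")[:640],cv2.imread("pics/n_sc.png")[:640]]),(800,427)))
draw("scene","pics/scene0.png",f"pics/n_sc2.png",c,np.radians(y),0.0,(290,205),(160,120),5,1.)
E
```

```text
(no output)
```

View pics/cmp2.png

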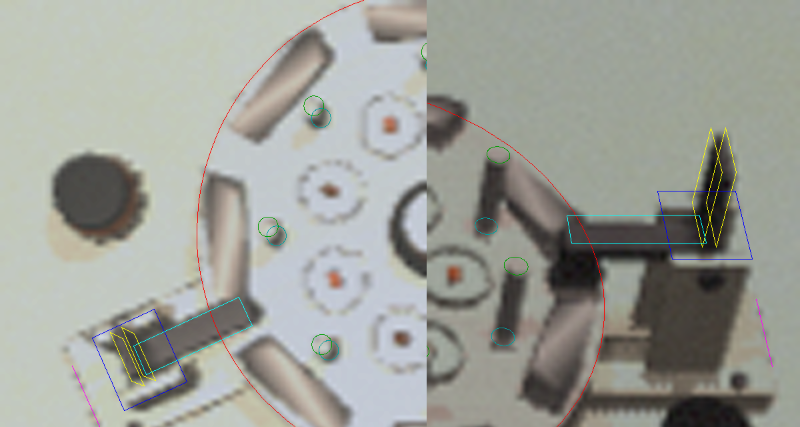

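View pics/n_sc2.png

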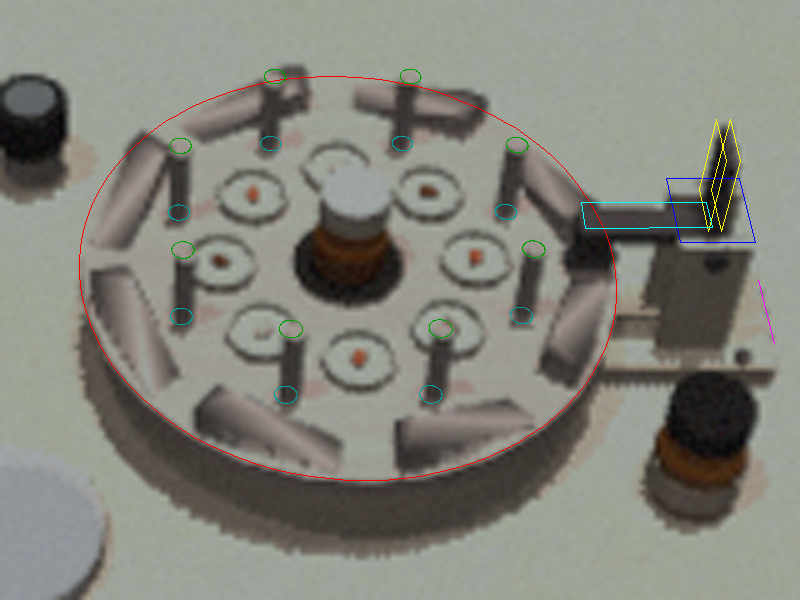

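Request:
{"name": "move_arm", "arguments": {
  "increments": [0,240,250,0,0,0,0.084,0,240,250,0,0,0,0.084,0,240,250,0,0,0,0.084,0,240,250,0,0,0,0.084,0,240,250,0,0,0,0.084]
}}

```text
clock: 0.6
position: [0.3663, -0.3599, 0.3038]
eef_rot: [[0.911, 0.412, -0.0], [0.412, -0.911, 0.0], [-0.0, -0.0, -1.0]]
wrist_force: [0.4, -0.7, -0.4]
gripper_width: 0.0121
```

Request:
{"name": "move_arm", "arguments": {
  "increments": [0,130,140,0,0,0,0,0,130,140,0,0,0,0,0,130,140,0,0,0,0,0,130,140,0,0,0,0,0,130,140,0,0,0,0]
}}

```text
clock: 1.1
position: [0.4984, -0.2166, 0.3033]
eef_rot: [[0.908, 0.419, 0.001], [0.419, -0.908, 0.003], [0.002, -0.002, -1.0]]
wrist_force: [0.0, -1.4, -1.1]
gripper_width: 0.0002
```

Request:
{"name": "move_arm", "arguments": {
  "increments": [0,-30,200,0,0,0,0,0,-30,200,0,0,0,0,0,-30,200,0,0,0,0,0,-30,200,0,0,0,0,0,-30,200,0,0,0,0]
}}

```text
clock: 1.6
position: [0.4645, -0.0159, 0.3039]
eef_rot: [[0.908, 0.419, -0.001], [0.419, -0.908, 0.002], [0.0, -0.002, -1.0]]
wrist_force: [0.2, -1.5, 0.3]
gripper_width: -0.0002
```

Request:
{"name": "move_arm", "arguments": {
  "increments": [0,-29,198,0,0,0,0,0,-29,198,0,0,0,0,0,-29,198,0,0,0,0,0,-29,198,0,0,0,0,0,-29,198,0,0,0,0]
}}

```text
clock: 2.1
position: [0.4348, 0.1823, 0.3035]
eef_rot: [[0.908, 0.42, -0.001], [0.42, -0.908, 0.002], [0.0, -0.002, -1.0]]
wrist_force: [-0.0, -2.4, 0.2]
gripper_width: 0.0002
```

```bash
cat > st.py <<'E'
from plant import manip
from h import *
s=manip.observe(); p=np.array(s["position"]); yaw=np.radians(24.3); d=p[:2]-[.495,.059]
print("clock",round(s["clock"],2),"world",(p*1000).round(1),"frame xy",(1000*(np.cos(yaw)*d[0]+np.sin(yaw)*d[1])).round(1),(1000*(-np.sin(yaw)*d[0]+np.cos(yaw)*d[1])).round(1),"F",np.round(s["wrist_force"],2),"T",np.round(s["wrist_torque"],2),manip.tip_reach)
def snap(t,crop=None):
    for n in("top","scene"):
        c=manip.capture(n); cv2.imwrite(f"pics/{n}{t}.png",c["color"][:,:,::-1])
E
python3 - <<'E'
from st import *
snap("1")
E
```

```text
clock 2.1 world [434.8 182.3 303.5] frame xy -4.1 137.2 F [-0.04 -2.36  0.16] T [-0.09 -0.07  0.02] 0.0726
```

View pics/scene1.png

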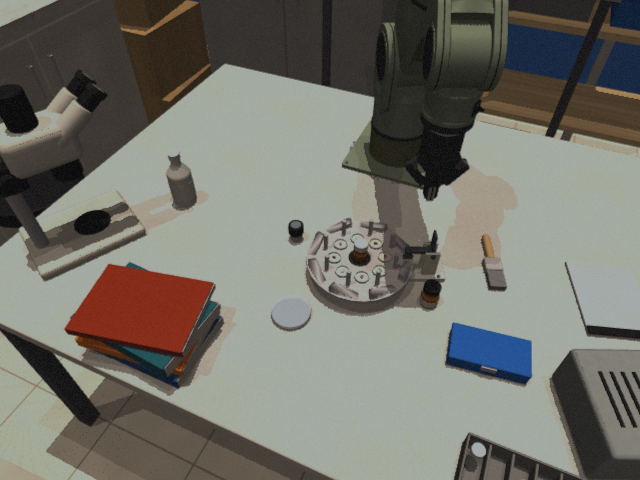

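Request:
{"name": "move_arm", "arguments": {
  "increments": [0,6,-3,-50,0,0,0,0,6,-3,-85,0,0,0,0,6,-3,-100,0,0,0,0,6,-3,-110,0,0,0,0,6,-3,-110,0,0,0]
}}

```text
clock: 2.7
position: [0.4425, 0.1724, 0.1933]
eef_rot: [[0.912, 0.411, -0.001], [0.411, -0.912, -0.001], [-0.001, 0.0, -1.0]]
wrist_force: [-0.3, 0.1, 0.8]
gripper_width: 0.0
```

```bash
python3 - <<'E'
from st import *
snap("2")
a=cv2.imread("pics/scene2.png")[150:300,340:540]; cv2.imwrite("pics/s2c.png",cv2.resize(a,None,fx=4,fy=4,interpolation=cv2.INTER_CUBIC))
E
```

```text
clock 2.7 world [442.5 172.4 193.3] frame xy -1.2 124.9 F [-0.34  0.1   0.81] T [ 0.03  0.02 -0.03] 0.0726
```

View pics/s2c.png

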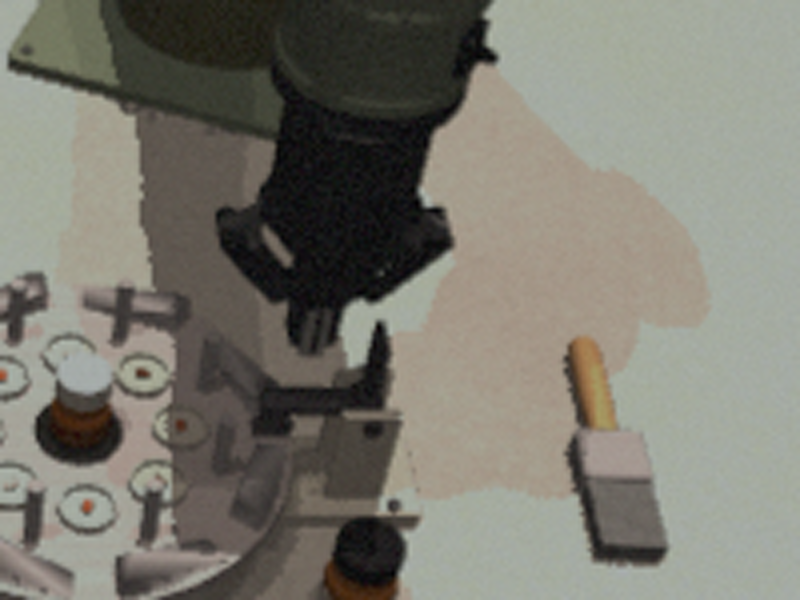

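Request:
{"name": "move_arm", "arguments": {
  "increments": [0,0,0,-14,0,0,0,0,0,0,-14,0,0,0,0,-3,7,-14,0,0,0,0,-6,14,-14,0,0,0,0,-6,14,-14,0,0,0]
}}

```text
clock: 3.3
position: [0.4359, 0.1888, 0.1804]
eef_rot: [[0.91, 0.414, 0.0], [0.414, -0.91, 0.001], [0.001, -0.001, -1.0]]
wrist_force: [0.1, -0.6, -0.3]
gripper_width: 0.0003
```

```bash
python3 -c "import st"
```

```text
clock 3.3 world [435.9 188.8 180.4] frame xy -0.4 142.7 F [ 0.13 -0.58 -0.3 ] T [-0.02 -0.02  0.02] 0.0726
```

Request:
{"name": "move_arm", "arguments": {
  "increments": [0,-2,4,0,0,0,0,0,-4,8,0,0,0,0,0,-5,12,0,0,0,0,0,-7,16,0,0,0,0,0,-9,20,0,0,0,0]
}}

```text
clock: 3.8
position: [0.4272, 0.2077, 0.1798]
eef_rot: [[0.911, 0.412, 0.0], [0.412, -0.911, -0.0], [0.0, 0.0, -1.0]]
wrist_force: [1.4, -1.1, 0.1]
gripper_width: 0.0002
```

```bash
python3 - <<'E'
from st import *
snap("3")
a=cv2.imread("pics/scene3.png")[190:300,380:480]; cv2.imwrite("pics/s3c.png",cv2.resize(a,None,fx=5,fy=5,interpolation=cv2.INTER_CUBIC))
E
```

```text
clock 3.8 world [427.2 207.7 179.8] frame xy -0.6 163.4 F [ 1.37 -1.14  0.07] T [-0.39 -0.23  0.03] 0.0726
```

View pics/s3c.png

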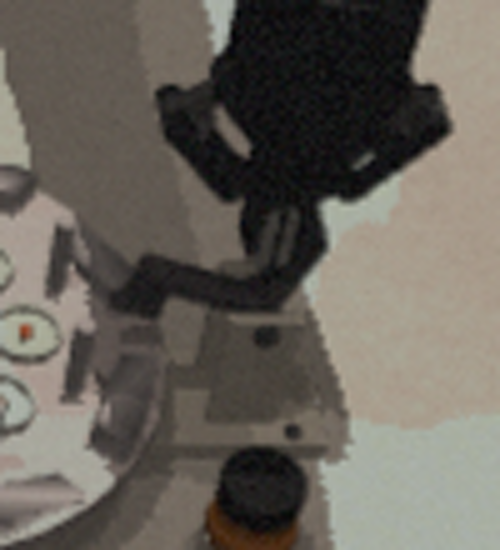

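Request:
{"name": "move_arm", "arguments": {
  "increments": [0,-2,4,0,0,0,0,0,-4,8,0,0,0,0,0,-4,10,0,0,0,0,0,-4,10,0,0,0,0]
}}

```text
clock: 4.3
position: [0.4232, 0.2178, 0.1799]
eef_rot: [[0.911, 0.413, -0.0], [0.413, -0.911, 0.0], [-0.0, -0.0, -1.0]]
wrist_force: [-0.3, 0.0, 0.1]
gripper_width: 0.0002
```

```bash
python3 - <<'E'
from st import *
snap("4")
a=cv2.imread("pics/scene4.png")[190:300,380:480]; cv2.imwrite("pics/s4c.png",cv2.resize(a,None,fx=5,fy=5,interpolation=cv2.INTER_CUBIC))
E
```

```text
clock 4.3 world [423.2 217.8 179.9] frame xy -0.1 174.3 F [-0.33  0.03  0.07] T [ 0.06 -0.01  0.01] 0.0726
```

View pics/s4c.png

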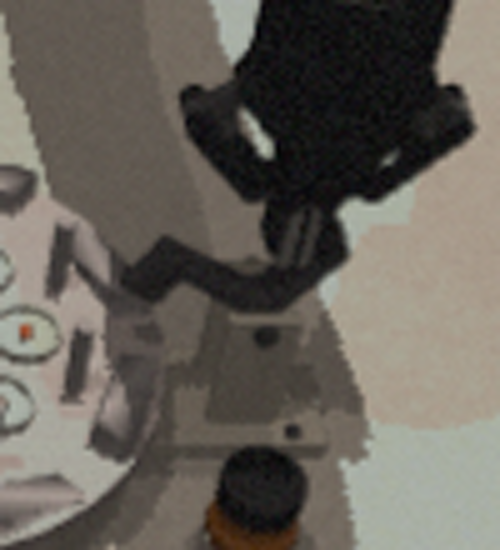

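Request:
{"name": "move_arm", "arguments": {
  "increments": [0,1,-2,20,0,0,0,0,2,-4,50,0,0,0,0,2,-4,70,0,0,0,0,2,-4,70,0,0,0]
}}

```text
clock: 4.8
position: [0.4259, 0.2136, 0.2519]
eef_rot: [[0.911, 0.412, 0.003], [0.412, -0.911, 0.002], [0.004, -0.001, -1.0]]
wrist_force: [0.0, 0.8, -0.1]
gripper_width: -0.0
```

```bash
python3 - <<'E'
import st
from h import *
# wheel target start: u dir 204.3deg, v dir 294.3
u=np.array([np.cos(np.radians(204.3)),np.sin(np.radians(204.3))]);v=np.array([np.cos(np.radians(294.3)),np.sin(np.radians(294.3))])
p=st.p[:2]
for uu in(-58,-46,16.5):
    t=np.array([.495,.059])+(uu*u+74*v)/1000; print(uu,t.round(4),((t-p)*1000).round(1))
print(u,v)
E
```

```text
clock 4.8 world [425.9 213.6 251.9] frame xy 0.7 169.4 F [ 0.    0.79 -0.09] T [ 0.06  0.09 -0.01] 0.0726
-58 [0.5783 0.0154] [ 152.4 -198.2]
-46 [0.5674 0.0105] [ 141.5 -203.1]
16.5 [ 0.5104 -0.0152] [  84.5 -228.9]
[-0.91140328 -0.41151436] [ 0.41151436 -0.91140328]
```

Request:
{"name": "move_arm", "arguments": {
  "increments": [0,152,-198,0,0,0,0,0,152,-198,0,0,0,0,0,152,-198,0,0,0,0,0,152,-198,0,0,0,0,0,152,-198,0,0,0,0]
}}

```text
clock: 5.3
position: [0.5782, 0.0135, 0.2492]
eef_rot: [[0.911, 0.412, -0.001], [0.412, -0.911, 0.0], [-0.0, -0.001, -1.0]]
wrist_force: [0.9, 1.1, 0.9]
gripper_width: -0.0002
```

Request:
{"name": "move_arm", "arguments": {
  "increments": [0,0,0,0,0,0,0,0,0,0,-30,0,0,0,0,0,0,-50,0,0,0,0,0,0,-50,0,0,0]
}}

```text
clock: 5.7
position: [0.5763, 0.0155, 0.1972]
eef_rot: [[0.911, 0.412, -0.004], [0.412, -0.911, 0.0], [-0.004, -0.002, -1.0]]
wrist_force: [0.4, 0.1, 1.0]
gripper_width: -0.0001
```

```bash
python3 - <<'E'
from st import *
snap("5")
a=cv2.imread("pics/scene5.png")[150:320,290:480]; cv2.imwrite("pics/s5c.png",cv2.resize(a,None,fx=4,fy=4,interpolation=cv2.INTER_CUBIC))
a=cv2.imread("pics/top5.png")[180:320,205:385]; cv2.imwrite("pics/t5c.png",cv2.convertScaleAbs(cv2.resize(a,None,fx=4,fy=4,interpolation=cv2.INTER_CUBIC),alpha=1.8))
E
```

```text
clock 5.7 world [576.3  15.5 197.2] frame xy 56.1 -73.1 F [0.45 0.15 0.98] T [-0.04 -0.02 -0.  ] 0.0726
```

View pics/s5c.png

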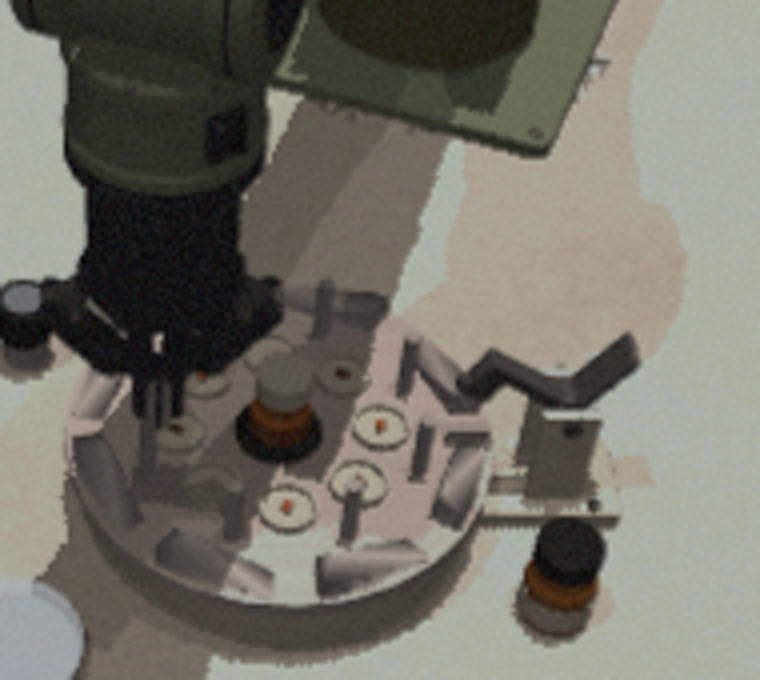

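View pics/t5c.png

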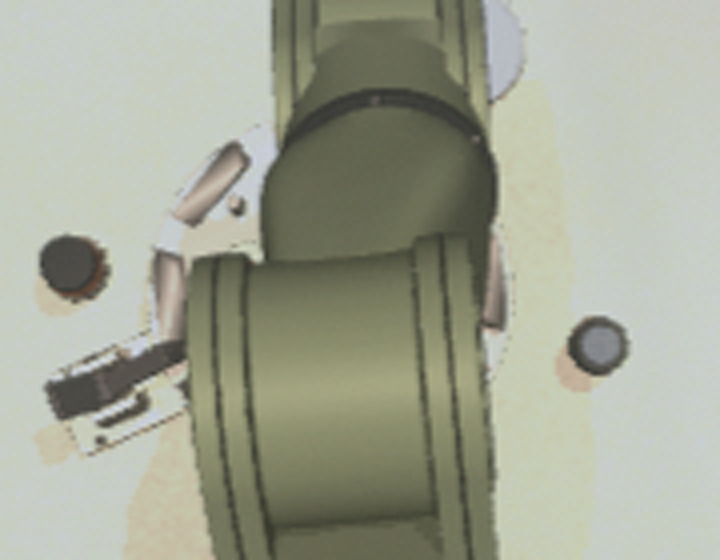

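Request:
{"name": "move_arm", "arguments": {
  "increments": [0,1,-1,-30,0,0,0,0,1,-1,-48,0,0,0,0,1,-1,-52,0,0,0,0,1,-1,-52,0,0,0]
}}

```text
clock: 6.2
position: [0.5786, 0.0145, 0.1486]
eef_rot: [[0.911, 0.412, 0.0], [0.412, -0.911, 0.0], [0.0, 0.0, -1.0]]
wrist_force: [0.4, -0.4, 0.5]
gripper_width: -0.0001
```

```bash
python3 - <<'E'
from st import *
snap("6")
a=cv2.imread("pics/scene6.png")[150:320,290:480]; cv2.imwrite("pics/s6c.png",cv2.resize(a,None,fx=4,fy=4,interpolation=cv2.INTER_CUBIC))
E
```

```text
clock 6.2 world [578.6  14.5 148.6] frame xy 57.8 -75.0 F [ 0.44 -0.37  0.52] T [-0.03  0.05 -0.01] 0.0726
```

View pics/s6c.png

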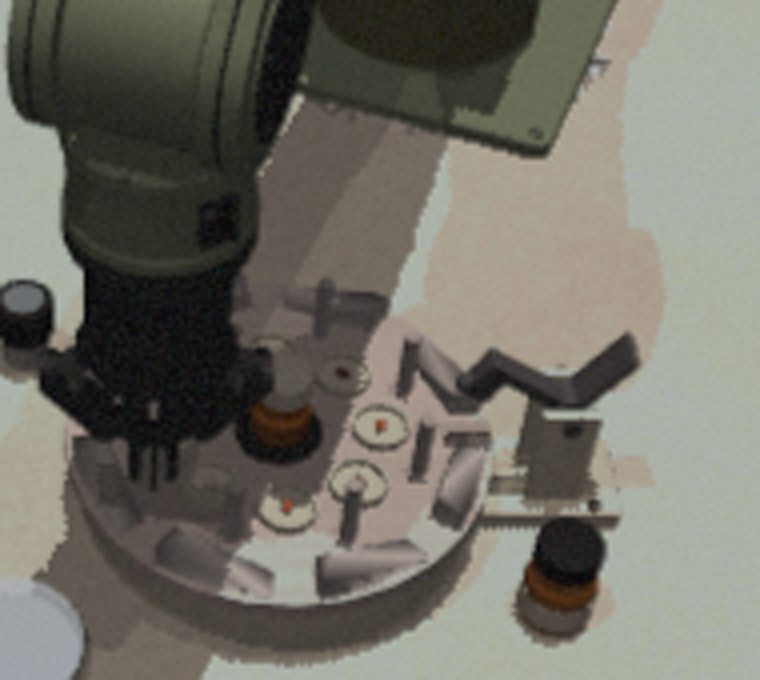

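Request:
{"name": "move_arm", "arguments": {
  "increments": [0,-4.5,-2,0,0,0,0,0,-9,-4,0,0,0,0,0,-13.5,-6,0,0,0,0,0,-18,-8,0,0,0,0,0,-22,-10,0,0,0,0]
}}

```text
clock: 6.8
position: [0.5559, 0.0042, 0.148]
eef_rot: [[0.911, 0.412, 0.0], [0.412, -0.911, 0.0], [0.0, -0.0, -1.0]]
wrist_force: [2.5, 0.6, 0.4]
gripper_width: 0.0004
```

```bash
python3 - <<'E'
from st import *
snap("7")
a=cv2.imread("pics/scene7.png")[150:320,290:480]; cv2.imwrite("pics/s7c.png",cv2.resize(a,None,fx=4,fy=4,interpolation=cv2.INTER_CUBIC))
E
```

```text
clock 6.8 world [555.9   4.2 148. ] frame xy 33.0 -75.0 F [2.49 0.55 0.38] T [ 0.02 -0.35 -0.01] 0.0726
```

View pics/s7c.png

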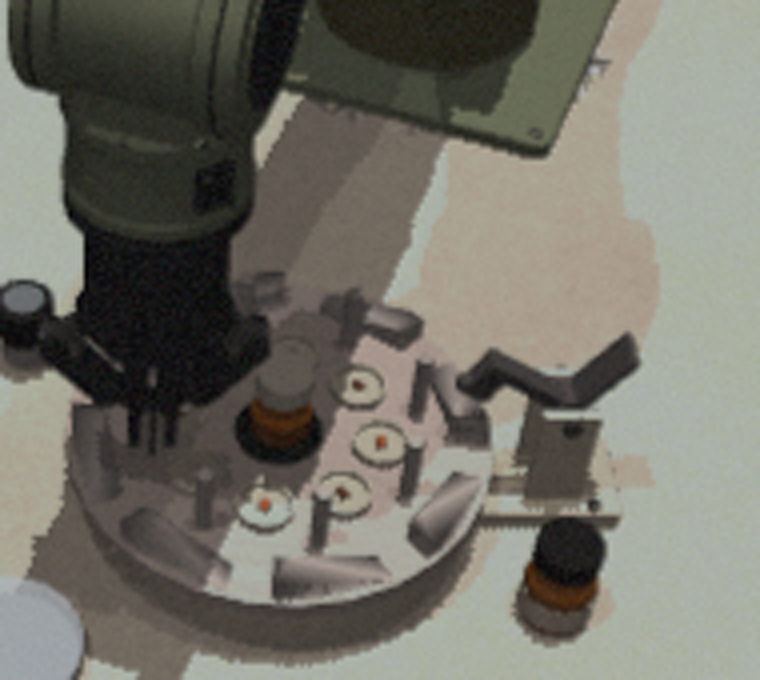

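Request:
{"name": "move_arm", "arguments": {
  "increments": [0,-4.5,-2,0,0,0,0,0,-9,-4,0,0,0,0,0,-13.5,-6,0,0,0,0,0,-18,-8,0,0,0,0,0,-22,-10,0,0,0,0]
}}

```text
clock: 7.4
position: [0.5339, -0.0057, 0.1479]
eef_rot: [[0.911, 0.412, -0.0], [0.412, -0.911, 0.0], [-0.0, -0.0, -1.0]]
wrist_force: [0.9, 2.1, -0.3]
gripper_width: -0.0
```

Request:
{"name": "move_arm", "arguments": {
  "increments": [0,-4.5,-2,0,0,0,0,0,-9,-4,0,0,0,0,0,-13,-6,0,0,0,0,0,-16,-7.5,0,0,0,0,0,-16,-7.5,0,0,0,0]
}}

```text
clock: 7.9
position: [0.5179, -0.0136, 0.1479]
eef_rot: [[0.911, 0.412, -0.0], [0.412, -0.911, -0.0], [-0.001, 0.0, -1.0]]
wrist_force: [-0.1, 0.2, 0.1]
gripper_width: -0.0003
```

```bash
python3 - <<'E'
from st import *
snap("8")
from ov import draw
draw("scene","pics/scene8.png","pics/s8c.png",(.4955,.059),np.radians(24.3),0,(290,180),(160,120),5,1.2)
E
```

```text
clock 7.9 world [517.9 -13.6 147.9] frame xy -9.0 -75.6 F [-0.07  0.2   0.07] T [0.02 0.03 0.03] 0.0726
```

View pics/s8c.png

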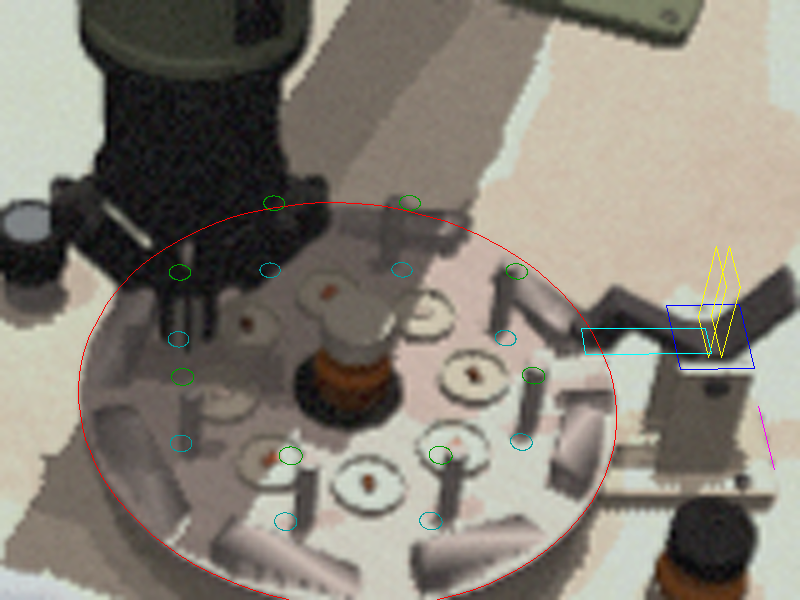

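Request:
{"name": "move_arm", "arguments": {
  "increments": [0,-3,-1.3,0,0,0,0,0,-6,-2.7,0,0,0,0,0,-6,-2.7,0,0,0,0,0,-6,-2.7,0,0,0,0]
}}

```text
clock: 8.4
position: [0.5122, -0.0159, 0.1479]
eef_rot: [[0.911, 0.412, -0.0], [0.412, -0.911, -0.0], [-0.0, -0.0, -1.0]]
wrist_force: [-0.2, -0.7, -0.1]
gripper_width: -0.0001
```

```bash
python3 -c "import st"
```

```text
clock 8.4 world [512.2 -15.9 147.9] frame xy -15.2 -75.3 F [-0.18 -0.71 -0.14] T [ 0.   -0.03 -0.04] 0.0726
```

Request:
{"name": "move_arm", "arguments": {
  "increments": [0,9,4,0,0,0,0,0,14,6,0,0,0,0,0,14,6,40,0,0,0,0,14,6,80,0,0,0,0,14,6,100,0,0,0]
}}

```text
clock: 8.9
position: [0.5267, -0.0098, 0.2506]
eef_rot: [[0.911, 0.412, 0.003], [0.412, -0.911, -0.0], [0.002, 0.001, -1.0]]
wrist_force: [-0.2, 0.1, -0.2]
gripper_width: -0.0002
```

```bash
python3 -c "import st"
```

```text
clock 8.9 world [526.7  -9.8 250.6] frame xy 0.6 -75.8 F [-0.19  0.07 -0.16] T [-0.02  0.02  0.03] 0.0726
```

Request:
{"name": "move_arm", "arguments": {
  "increments": [0,0,-150,50,0,0,0,0,0,-150,50,0,0,0,0,-50,-250,50,0,0,0,0,-100,-300,50,0,0,0,0,-100,-300,50,0,0,0]
}}

```text
clock: 9.4
position: [0.4627, -0.2415, 0.2924]
eef_rot: [[0.911, 0.412, -0.0], [0.412, -0.911, -0.0], [-0.0, 0.0, -1.0]]
wrist_force: [0.9, -1.2, -0.1]
gripper_width: -0.0
```

Request:
{"name": "move_arm", "arguments": {
  "increments": [0,-150,-200,0,0,0,0,0,-150,-200,0,0,0,0,0,-150,-200,0,0,0,0,0,-150,-200,0,0,0,0,0,-150,-200,0,0,0,0]
}}

```text
clock: 9.9
position: [0.3123, -0.4412, 0.2923]
eef_rot: [[0.911, 0.412, -0.0], [0.412, -0.911, 0.0], [-0.0, -0.0, -1.0]]
wrist_force: [1.0, -0.6, 0.3]
gripper_width: -0.0001
```

```bash
python3 - <<'E'
from st import *
snap("9")
def pic(n,t,o,al):
    a=cv2.imread(f"pics/{n}{t}.png")[o[1]:o[1]+120,o[0]:o[0]+160]
    return cv2.convertScaleAbs(cv2.resize(a,None,fx=5,fy=5,interpolation=cv2.INTER_CUBIC),alpha=al)
cv2.imwrite("pics/t9c.png",pic("top","9",(205,190),1.8)); cv2.imwrite("pics/s9c.png",pic("scene","9",(290,205),1.))
E
```

```text
clock 9.9 world [ 312.3 -441.2  292.3] frame xy -372.4 -380.7 F [ 0.97 -0.57  0.26] T [ 0.03 -0.02  0.01] 0.0726
```

View pics/t9c.png

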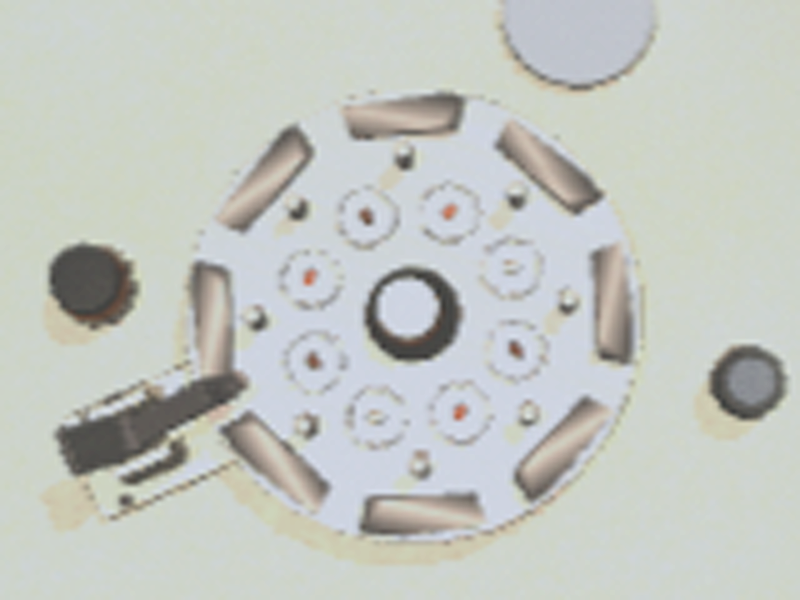

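View pics/s9c.png

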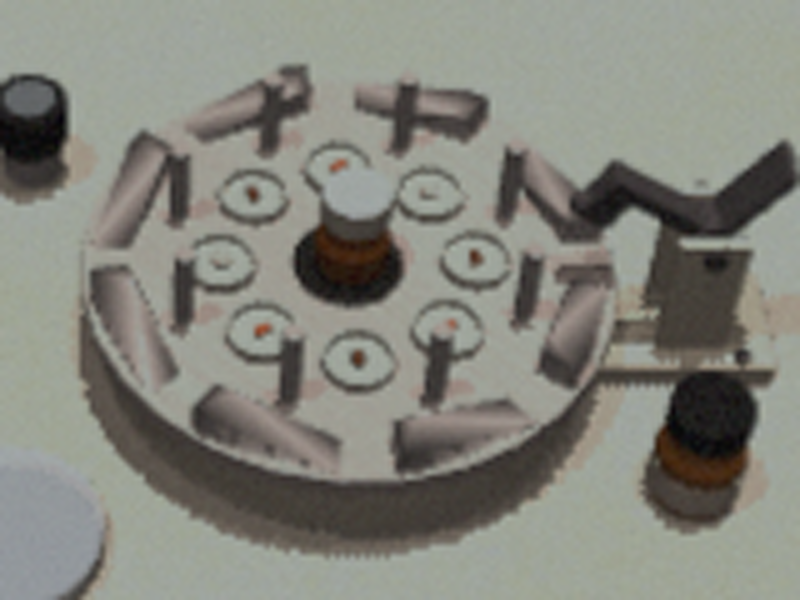

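Request:
{"name": "move_arm", "arguments": {
  "increments": [0,148,210,0,0,0,0,0,148,210,0,0,0,0,0,148,210,0,0,0,0,0,148,210,0,0,0,0,0,148,210,0,0,0,0]
}}

```text
clock: 10.5
position: [0.4588, -0.2336, 0.2923]
eef_rot: [[0.911, 0.412, -0.0], [0.412, -0.911, -0.0], [-0.0, 0.0, -1.0]]
wrist_force: [1.3, -0.8, 0.6]
gripper_width: -0.0
```

Request:
{"name": "move_arm", "arguments": {
  "increments": [0,0,240,0,0,0,0,0,0,240,0,0,0,0,0,0,240,0,0,0,0,0,0,240,0,0,0,0,0,0,240,0,0,0,0]
}}

```text
clock: 11.0
position: [0.4575, 0.0073, 0.2923]
eef_rot: [[0.911, 0.413, -0.0], [0.413, -0.911, 0.0], [0.0, -0.0, -1.0]]
wrist_force: [0.5, -0.6, 0.7]
gripper_width: 0.0
```

Request:
{"name": "move_arm", "arguments": {
  "increments": [0,-63,220,0,0,0,0,0,-63,220,0,0,0,0,0,-63,220,0,0,0,0,0,-63,220,0,0,0,0,0,-63,220,0,0,0,0]
}}

```text
clock: 11.5
position: [0.3933, 0.228, 0.2922]
eef_rot: [[0.91, 0.415, -0.0], [0.415, -0.91, 0.001], [0.0, -0.001, -1.0]]
wrist_force: [-0.2, -0.0, -0.1]
gripper_width: -0.0004
```

```bash
python3 -c "import st"
```

```text
clock 11.5 world [393.3 228.  292.2] frame xy -23.1 195.9 F [-0.2  -0.02 -0.14] T [-0.08 -0.04 -0.05] 0.0726
```

Request:
{"name": "move_arm", "arguments": {
  "increments": [0,3,48,0,0,0,0,0,3,50,-30,0,0,0,0,3,50,-60,0,0,0,0,3,50,-60,0,0,0]
}}

```text
clock: 11.9
position: [0.397, 0.2742, 0.2298]
eef_rot: [[0.911, 0.413, -0.004], [0.413, -0.911, -0.003], [-0.005, 0.001, -1.0]]
wrist_force: [0.9, -0.8, 0.8]
gripper_width: -0.0001
```

```bash
python3 - <<'E'
from st import *
snap("10")
a=cv2.imread("pics/scene10.png")[150:300,380:520]; cv2.imwrite("pics/s10c.png",cv2.resize(a,None,fx=4,fy=4,interpolation=cv2.INTER_CUBIC))
E
```

```text
clock 11.9 world [397.  274.2 229.8] frame xy -0.8 236.5 F [ 0.89 -0.83  0.79] T [-0.02  0.01 -0.01] 0.0726
```

View pics/s10c.png

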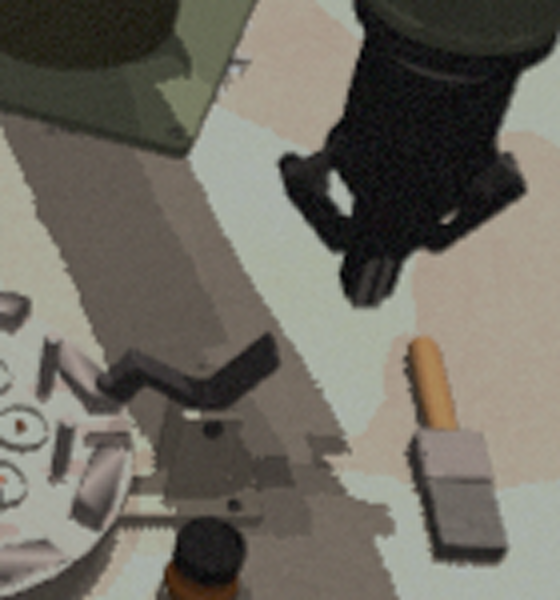

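Request:
{"name": "move_arm", "arguments": {
  "increments": [0,-1,2,-30,0,0,0,0,-1,2,-50,0,0,0,0,-1,2,-57,0,0,0,0,-1,2,-57,0,0,0]
}}

```text
clock: 12.4
position: [0.3972, 0.2765, 0.1759]
eef_rot: [[0.911, 0.412, 0.0], [0.412, -0.911, 0.0], [0.0, -0.0, -1.0]]
wrist_force: [-0.0, -0.5, 0.8]
gripper_width: 0.0001
```

```bash
python3 -c "import st"
```

```text
clock 12.4 world [397.2 276.5 175.9] frame xy 0.4 238.5 F [-0.02 -0.55  0.82] T [-0.04 -0.02  0.02] 0.0726
```

Request:
{"name": "move_arm", "arguments": {
  "increments": [0,2,-5,0,0,0,0,0,4,-9,0,0,0,0,0,6,-14,0,0,0,0,0,8,-18,0,0,0,0,0,10,-23,0,0,0,0]
}}

```text
clock: 12.9
position: [0.4072, 0.2532, 0.1754]
eef_rot: [[0.911, 0.412, 0.0], [0.412, -0.911, 0.0], [0.0, -0.0, -1.0]]
wrist_force: [1.2, 0.5, -0.0]
gripper_width: 0.0002
```

Request:
{"name": "move_arm", "arguments": {
  "increments": [0,2,-4,0,0,0,0,0,4,-8,0,0,0,0,0,5,-12,0,0,0,0,0,7,-16,0,0,0,0,0,8,-18,0,0,0,0]
}}

```text
clock: 13.4
position: [0.4151, 0.2351, 0.1752]
eef_rot: [[0.911, 0.412, -0.0], [0.412, -0.911, -0.0], [-0.0, 0.0, -1.0]]
wrist_force: [-0.7, 0.6, 0.9]
gripper_width: -0.0003
```

```bash
python3 - <<'E'
from st import *
snap("11")
a=cv2.imread("pics/scene11.png")[150:300,360:500]; cv2.imwrite("pics/s11c.png",cv2.resize(a,None,fx=4,fy=4,interpolation=cv2.INTER_CUBIC))
E
```

```text
clock 13.4 world [415.1 235.1 175.2] frame xy -0.4 193.4 F [-0.68  0.6   0.88] T [ 0.21  0.13 -0.01] 0.0726
```

View pics/s11c.png

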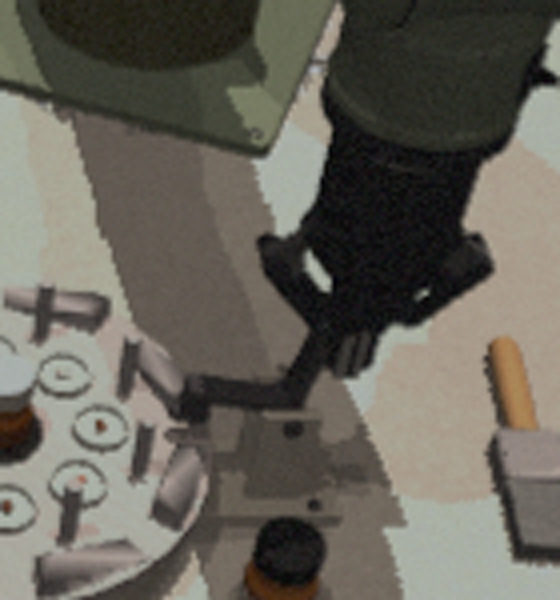

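Request:
{"name": "move_arm", "arguments": {
  "increments": [0,-4,9,0,0,0,0,0,-4,9,11,0,0,0,0,-4,9,11,0,0,0,0,0,0,11,0,0,0,0,1,-3,11,0,0,0]
}}

```text
clock: 14.0
position: [0.4164, 0.2314, 0.1863]
eef_rot: [[0.912, 0.411, 0.0], [0.411, -0.912, -0.0], [0.0, 0.0, -1.0]]
wrist_force: [0.3, 2.3, 0.9]
gripper_width: 0.0002
```

Request:
{"name": "move_arm", "arguments": {
  "increments": [0,1,-2,0,0,0,0,0,2,-4,0,0,0,0,0,2,-5,0,0,0,0,0,2,-5,0,0,0,0]
}}

```text
clock: 14.4
position: [0.4179, 0.2274, 0.1861]
eef_rot: [[0.911, 0.412, -0.0], [0.412, -0.911, -0.0], [-0.0, -0.0, -1.0]]
wrist_force: [0.3, -0.3, -0.8]
gripper_width: -0.0001
```

```bash
python3 - <<'E'
from st import *
snap("12")
a=cv2.imread("pics/scene12.png")[150:300,360:500]; cv2.imwrite("pics/s12c.png",cv2.resize(a,None,fx=4,fy=4,interpolation=cv2.INTER_CUBIC))
E
```

```text
clock 14.4 world [417.9 227.4 186.1] frame xy -0.9 185.2 F [ 0.31 -0.27 -0.84] T [-0.    0.   -0.04] 0.0726
```

View pics/s12c.png

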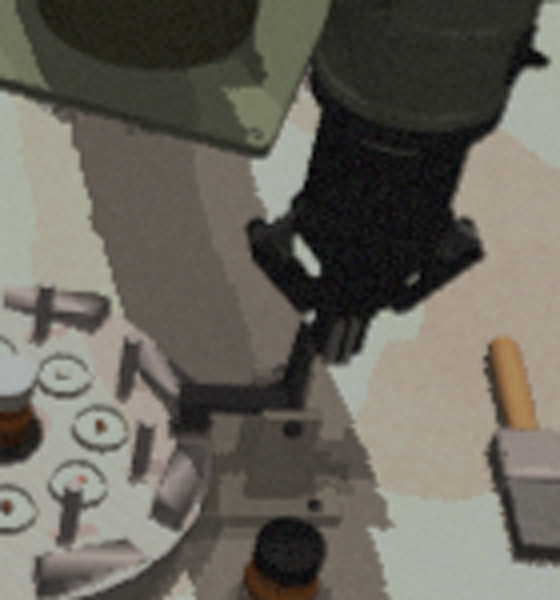

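Request:
{"name": "move_arm", "arguments": {
  "increments": [0,0.5,-1,0,0,0,0,0,0.8,-2,0,0,0,0,0,1.2,-3,0,0,0,0,0,1.2,-3,0,0,0,0]
}}

```text
clock: 14.9
position: [0.4191, 0.2246, 0.1863]
eef_rot: [[0.911, 0.412, -0.0], [0.412, -0.911, 0.0], [0.0, -0.0, -1.0]]
wrist_force: [-0.7, 1.1, 0.1]
gripper_width: -0.0002
```

Request:
{"name": "move_arm", "arguments": {
  "increments": [0,0.5,-1,0,0,0,0,0,0.8,-2,0,0,0,0,0,1.2,-3,0,0,0,0,0,1.2,-3,0,0,0,0]
}}

```text
clock: 15.3
position: [0.4195, 0.2235, 0.1863]
eef_rot: [[0.91, 0.414, -0.001], [0.414, -0.91, 0.003], [0.0, -0.003, -1.0]]
wrist_force: [-7.7, 16.4, 1.6]
gripper_width: -0.0
```

```bash
python3 -c "import st"
```

```text
clock 15.3 world [419.5 223.5 186.3] frame xy -1.1 181.0 F [-7.66 16.4   1.65] T [ 3.5   1.62 -0.06] 0.0726
```

Request:
{"name": "move_arm", "arguments": {
  "increments": [0,-2,4,0,0,0,0,0,-8,18,0,0,0,0,0,-16,38,30,0,0,0,0,-16,38,70,0,0,0,0,-16,38,110,0,0,0]
}}

```text
clock: 15.8
position: [0.4039, 0.2596, 0.2975]
eef_rot: [[0.911, 0.413, -0.001], [0.413, -0.911, -0.001], [-0.001, 0.0, -1.0]]
wrist_force: [0.5, 0.6, 0.6]
gripper_width: 0.0
```

Request:
{"name": "move_arm", "arguments": {
  "increments": [0,60,-220,0,0,0,0,0,60,-220,0,0,0,0,0,60,-220,0,0,0,0,0,60,-220,0,0,0,0,0,60,-220,0,0,0,0]
}}

```text
clock: 16.3
position: [0.4646, 0.0356, 0.2963]
eef_rot: [[0.913, 0.409, 0.0], [0.409, -0.913, -0.001], [-0.0, 0.001, -1.0]]
wrist_force: [0.7, 0.7, 0.6]
gripper_width: -0.0003
```

Request:
{"name": "move_arm", "arguments": {
  "increments": [0,0,-240,0,0,0,0,0,0,-240,0,0,0,0,0,0,-240,0,0,0,0,0,0,-240,0,0,0,0,0,0,-240,0,0,0,0]
}}

```text
clock: 16.8
position: [0.4635, -0.2036, 0.2962]
eef_rot: [[0.912, 0.41, -0.0], [0.41, -0.912, -0.001], [-0.001, 0.0, -1.0]]
wrist_force: [0.6, 1.0, 0.0]
gripper_width: 0.0001
```

Request:
{"name": "move_arm", "arguments": {
  "increments": [0,-130,-210,0,0,0,0,0,-130,-210,0,0,0,0,0,-130,-210,0,0,0,0,0,-130,-210,0,0,0,0,0,-130,-210,0,0,0,0]
}}

```text
clock: 17.3
position: [0.3324, -0.4123, 0.2962]
eef_rot: [[0.911, 0.411, -0.0], [0.411, -0.911, -0.0], [-0.0, -0.0, -1.0]]
wrist_force: [0.3, -0.2, -0.2]
gripper_width: -0.0003
```

```bash
python3 - <<'E'
from st import *
snap("13")
def pic(n,t,o):
    a=cv2.imread(f"pics/{n}{t}.png")[o[1]:o[1]+60,o[0]:o[0]+80]
    return cv2.convertScaleAbs(cv2.resize(a,None,fx=5,fy=5,interpolation=cv2.INTER_CUBIC),alpha=1.8 if n=="top" else 1.1)
cv2.imwrite("pics/fin.png",np.vstack([np.hstack([pic("scene","0",(375,220)),pic("scene","13",(375,220))]),np.hstack([pic("top","0",(212,235)),pic("top","13",(212,235))])]))
E
```

```text
clock 17.3 world [ 332.4 -412.3  296.2] frame xy -342.1 -362.7 F [ 0.27 -0.22 -0.23] T [-0.04 -0.04 -0.05] 0.0726
```

View pics/fin.png

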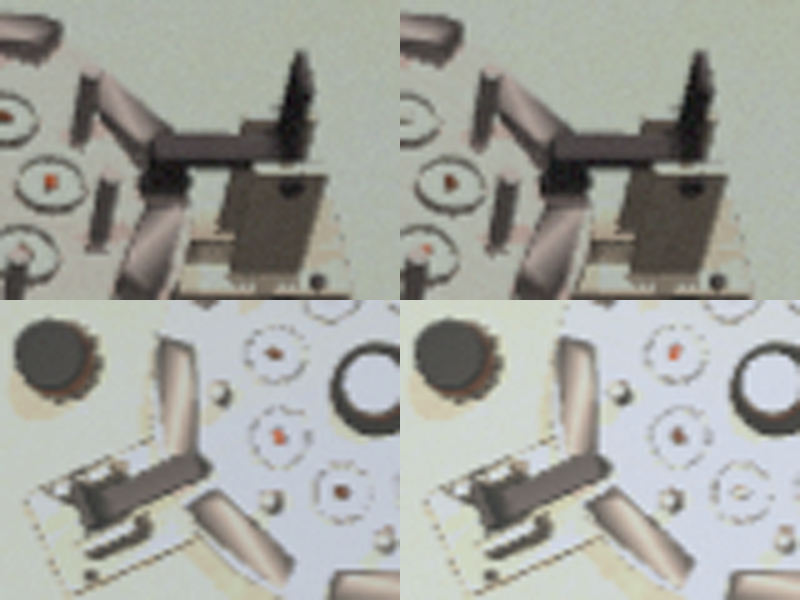

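View pics/scene13.png

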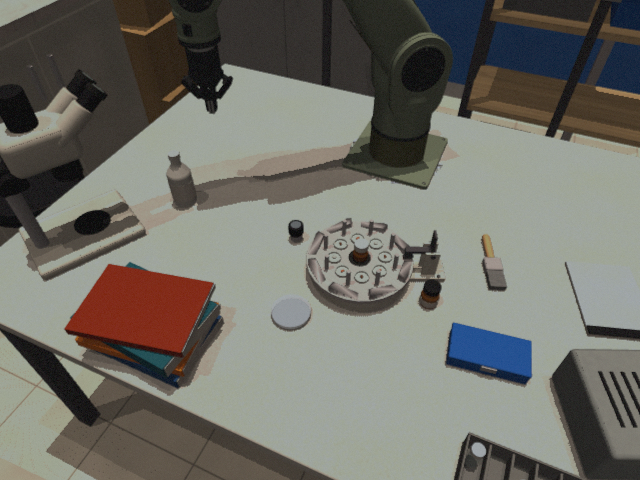

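Before and after match: the pawl is level, the tab upright, the wheel is one station back (the cup colours have shifted by one) and the other items have not moved. I'm handing it in.

```bash
python3 -c "
from plant import manip
print(manip.sign_off())"
```

```text
the job is handed in; nothing more can be done
None
```

The turntable is back one station with the pawl seated in that notch. I handed the job in at about 17 s of the 64 s allowed.

- **Lifting the pawl:** With closed fingertips I pushed the thumb tab outward to about 0.8 rad by eye, at roughly 2 N measured.
- **Turning the wheel:** I pushed one post clockwise by one notch, at about 2.5 N measured. The pawl stayed up throughout.
- **Reseating the pawl:** I pushed the tab inward until it met its stop, about 18 N measured at the end. Partway through, the tab seemed close to the gripper's linkage. I backed off, raised the fingers 11 mm and finished with the tips.

**Last checks:** In the final pictures the pawl lies level with its tab upright, matching the start. The posts and teeth line up with their starting pattern, and the cup colours have shifted one station clockwise. The hub jar is standing, the other items look unmoved, and the arm is clear with no contact force.

I judged these by comparing pictures rather than measuring the joint angles. The two cameras differed by up to about 8 mm on the wheel's position at first, so I used a compromise position and confirmed it by contact. No check failed.

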